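# Bring a dental model up to the hidden depth stop of the saw guide and clamp it

## Task

Using the butt of the plaster knife's wooden handle on the blue carrier's striking block, nudge the carrier and its stone model under the saw guide's hood in small gentle taps until it rests against the depth stop inside, which you cannot see and must not shove out of its setting; keep your fingers off the carrier. Then swing the red-knobbed clamp lever fully closed to hold it there. Leave the knife lying on the bare worktop, laid down and not dropped, and do not disturb the brush or the spare model.

Things in the scene. Friction and masses are not known exactly. Their poses are not given: they have to be found in the camera images.
- saw_guide: Fixed saw guide: aluminium bed 225 x 122 mm, 8 mm thick, two steel fences (tops 22 mm above the worktop, 98 mm apart inside, from 120 mm before the hood to its mouth), then a slotted bridge and closed grey hood 105 mm deep, 122 mm wide, 66 mm high, with a tail barrel. Origin on the worktop under the middle of the hood's mouth; x points into the hood (the way the carrier is pushed), z up, y left of x.
- hood_mouth (a point): Middle of the hood's mouth, 13 mm above the worktop. The depth stop, a blunt steel rod inside the hood, meets the carrier's front edge somewhere between 40 and 70 mm beyond this point; the setting differs every time, cannot be seen and must be felt. Only friction holds the rod: it bears a steady push of about 25 N and slides back under more.
- carrier_center (a point): Blue carrier plate, 100 mm long (x) x 96 mm wide x 10 mm thick, a bluish stone dental model screwed on it; loose, 0.28 to 0.55 kg, slides on the bed between the fences (1 mm play each side), 1 to 6 N to slide. This point is the middle of the plate, 13 mm above the worktop; x points to the hood; the front edge is 50 mm ahead. It starts 20 to 80 mm short of the stop.
- strike_face (a point): Middle of the steel face of the striking block at the carrier's rear end, where it is tapped: upright, 40 mm wide, from 18 to 41 mm above the worktop, looking back along the carrier's -x. This point is 29.5 mm above the worktop and 51 mm behind the plate's middle.
- knife_handle (a point): Plaster knife (spatula) lying on the worktop: wooden handle 95 mm long, 16 mm wide, 17 mm high, and a steel blade 22 mm wide, 2 mm thick, 8 mm above the worktop; 215 mm long, 55 g. This point is in the handle, half-way up, near the balance point, 55 mm from the handle's flat butt end and 159 mm from the blade's tip. y runs along the handle to the butt, z up.
- clamp_lever (a joint): Angle of the clamp lever: at 0 (open) it points square away from the guide, along the guide's -y; it closes counter-clockwise seen from above, to its end at 1.45 rad, where it points along the guide's +x beside the hood. It starts between 0 and 0.35, stays where it is left and takes 1 to 3 N at the knob; closing it presses a brass shoe against the carrier's side.
- knife_butt (a point): Middle of the flat butt end of the knife's wooden handle, 55 mm along y from the handle point; 16 x 17 mm face.
- lever_knob (a point): Middle of the red upright knob at the end of the clamp lever, 15 mm across and 27 mm high (from 26 to 54 mm above the worktop), 50 mm from the lever's pivot; at closed it stands about 15 mm beside the hood.
- lever_pivot (a point): Point on the lever's vertical pivot axis, at the height of the knob's middle; fixed to the saw guide at x -14, y -74 mm.
- nail_brush: Nail brush, white, 38 x 85 x 30 mm, loose bystander behind the guide; origin under its middle.
- next_model: Spare ochre-yellow stone model, 70 x 78 x 25 mm, loose bystander on the left; origin under its middle.

How it is judged:
By the outcome, as a careful person would: the job done as asked, in the order asked, and still so for the second after the job is handed in, with the robot touching nothing.
It also fails if it takes over 64 s, if anything falls off the work surface, if the arm or the gripper's body presses on something with over 40 N, if the wrist force passes 120 N, or if a joint passes its speed limit or range.

## Robot

A 6-joint arm with a two-finger parallel gripper is mounted at the origin on a cart in front of the work surface, level with it; the furniture and walls round the work are solid. World frame = base frame: x ahead of the robot, y to its left, z up, the work surface at z = 0. Lengths are in m, angles in rad, forces in N, time in s.
With the tool pointing down it reaches from about 0.35 to 0.875 m from the base axis. Payload 4.2 kg.
Tool frame: the origin (TCP) lies at the very end of the fingers, on their centre line; the grasp point (between the pads) lies 19 mm behind it (r.tcp_to_grasp is the distance from the TCP to the grasp point, in m); z points along the fingers, y is the line along which they close (so a half turn about z gives the same grasp; the last joint's range is limited). The gripper opens to 87 mm and grips with 3 to 60 N. Pads are 19 mm wide; open, the fingers measure 117 mm over their backs; the gripper's body (75 mm by 190 mm) begins 51 mm behind the grasp point.
Start: joints at [1.45, 0.385, 0.008, 0, -1.194, -0.259], TCP at [0.232, 0.58, 0.223] pointing down, gripper open.
Joint ranges: [-3.14, 3.14], [-1.21, 2.06], [-1.07, 1.41], [-3.16, 2.05], [-2.99, -0.16], [-3.1, 3.1]. Speed limits (rad/s): [2.79, 2.79, 3.14, 3.14, 3.14, 3.14].

## Interface

Orientations are given as a 3x3 rotation matrix whose columns are the frame's x, y, z axes.
In Python, from workcell import readout, vision, job, r gives the robot as it stands. The module is installed in compiled form; this text tells all that it offers.
- The arm moves only by the tool send_rows, never from a script. Its argument "deltas" is a list of rows, each a list of 3 entries, a list of its own where there are three numbers: the closure in counts, from 0 (fully open) to 255 (shut), then the shift along the world's x, y, z in m, then the turn about the world's z in degrees. In form: [[hand, [x, y, z], yaw], ...]. A call has 1 to 5 rows; each row is the pose to reach, as a shift and turn from the pose commanded when the call began; what a row does not reach only later rows make up. A row lasts 1/12 s, in which the tool goes at most 41.7 mm and 7.16 degrees, less where a joint would pass 70% of its speed; a pose out of reach is approached as far as the arm can. A call with a gripper value outside its range is refused whole. The fingers move at their own pace and stop on an object; the grip force is fixed at half the most. Time passes only in rows, so rows that repeat a pose let the fingers close. It gives the time, the measured TCP pose, the force, the opening and the grip force at its end, in the units of the state.
- readout.state(): the state, without advancing time (a new reading comes with each control period).
- vision.camera(name): name is "scene" or "top" or "wrist"; returns a dict with "frame" (420x560x3 uint8, red, green, blue), "vfov" (degrees; the focal length in pixels is half the picture's height over the tangent of half this angle, whatever the lens; pixels are square), "cx", "cy" (the principal point, pixels), "distortion" ([k1, k2, p1, p2, k3] as OpenCV has them; the pictures are not rectified), "rvec" (rotation vector, rad) and "tvec" (3), from world to camera coordinates, as OpenCV has them. Camera axes: x right, y down, z forward; pixel columns grow to the right and rows downward; lengths in m; the calibration is good to about 2 mm. A picture is of the moment at which its call begins. There is no depth.
- job.hand_in(): hands the job in; it is judged then, once.
Trained networks look in the newest picture that a camera, given by its name, has taken for a name from the list of things; names that differ only in an ending like _2 or _b are one class to them, and where a whole thing is asked for, a point or a joint stands for the part that bears it (a point fixed in the world has none). Each returns a list of dicts, best first, with "p" (0 to 1); they miss things now and then, are a little off and sometimes report something else, mostly with a low value. They report only what shows in the picture. A call takes as long as a camera call.
- vision.look_for(thing, camera): "position" ([column, row] in pixels, amid what is visible of it).
- vision.cut_out(thing, camera): "pixels" (420x560 bool, what is visible of it) and "position" ([column, row] in pixels, amid what is visible of it).
- vision.tip_of(thing, camera): "position" ([column, row] in pixels: a listed point, or the origin of a listed thing).
The state is a dict: "time_s": time; "joint_pos": joint angles; "joint_vel": joint speeds; "effort": joint torques, N m; "tcp_pos": TCP position; "tool_rot": TCP orientation; "wrist_force": force on the tool from outside, world axes, zero at the start; "moment": the same for the moment, N m; "opening": finger opening in m; "grip_force": force on a finger pad.
Only numpy, scipy, OpenCV 4.12 (cv2) and the standard library are available. Lean on these libraries where they do the work, as an engineer would, in place of code of your own. Each camera call takes 0.05 s, during which the arm holds its last target. There are 200 camera calls.

## Working session

There is one attempt and no reset: what is moved stays moved. The work goes in short steps, Python scripts to look and compute and a tool call to move; the robot and the scene stay as the last step left them, time stands still between calls to the robot, and variables do not carry over. Pictures are saved under pics/ and viewed, at most 10 in all, crops included, and the job is handed in when it is done.

Besides the shell and the picture viewer there is one more tool, called after "Emit:" as name(argument=value, ...) on one line, values as JSON. send_rows: Moves the arm, as the interface text tells. Its arguments: {"type":"object","properties":{"deltas":{"type":"array","items":{"type":"array"}}},"required":["deltas"]}

```bash
mkdir -p pics
cat > h.py <<'E'
import numpy as np, cv2
from workcell import readout, vision, job, r
def cam(n,save=None):
    c=vision.camera(n)
    if save: cv2.imwrite('pics/'+save,c['frame'][:,:,::-1])
    f=210/np.tan(np.radians(c['vfov'])/2)
    c['K']=np.array([[f,0,c['cx']],[0,f,c['cy']],[0,0,1.]]); c['R']=cv2.Rodrigues(np.array(c['rvec'],float))[0]
    c['t']=np.array(c['tvec'],float).ravel(); c['D']=np.array(c['distortion'],float); return c
def ray(c,p):
    u=cv2.undistortPoints(np.array([[p]],float),c['K'],c['D']).ravel()
    return -c['R'].T@c['t'], c['R'].T@np.array([u[0],u[1],1])
def at(c,p,z):
    o,d=ray(c,p); return o+d*(z-o[2])/d[2]
def proj(c,X): return cv2.projectPoints(np.array(X,float).reshape(-1,3),np.array(c['rvec'],float),c['t'],c['K'],c['D'])[0].reshape(-1,2)
Z=dict(saw_guide=0,hood_mouth=.013,carrier_center=.013,strike_face=.0295,knife_handle=.0085,knife_butt=.0085,lever_knob=.04,lever_pivot=.04,nail_brush=0,next_model=0)
def find(names,cams):
    for n in cams:
        c=cam(n)
        for k in names:
            for d in vision.tip_of(k,n)[:2]:
                print(n,k,round(d['p'],2),np.round(d['position'],1),np.round(at(c,d['position'],Z[k]),4)[:2])
E
python3 - <<'E'
from h import *
cam('scene','s0.png');cam('top','t0.png')
find(Z,['top','scene'])
s=readout.state();print(s['tcp_pos'],s['tool_rot'],s['time_s'],s['opening'])
E
```

```text
top saw_guide 0.75 [344.1 227.5] [0.5698 0.0062]
top hood_mouth 0.74 [342.2 234. ] [0.5534 0.0135]
top carrier_center 0.56 [329.7 236.9] [0.547  0.0442]
top strike_face 0.61 [311.5 248.1] [0.5208 0.0904]
top knife_handle 0.69 [233.2 261.8] [0.4913 0.2793]
top knife_butt 0.63 [254.9 256.6] [0.503  0.2264]
top lever_pivot 0.74 [350.9 261.1] [ 0.4882 -0.0008]
top nail_brush 0.59 [291.  164.5] [0.7299 0.1336]
top nail_brush 0.17 [310.8 245.9] [0.5263 0.0896]
top next_model 0.82 [177.4 213.7] [0.612 0.418]
scene saw_guide 0.79 [357.8 274.4] [0.5661 0.0206]
scene hood_mouth 0.66 [361.  272.2] [0.5621 0.0136]
scene strike_face 0.86 [309.3 263.1] [0.5213 0.0971]
scene strike_face 0.72 [343.6 206. ] [0.7007 0.1171]
scene knife_handle 0.8 [219.7 245.8] [0.4929 0.28  ]
scene knife_butt 0.84 [244.3 250.8] [0.5057 0.2304]
scene lever_knob 0.76 [360.9 314.8] [ 0.4539 -0.0332]
scene lever_pivot 0.92 [355.6 291.1] [ 0.494  -0.0053]
scene lever_pivot 0.54 [206.  199.7] [0.5648 0.3686]
scene nail_brush 0.68 [361.6 271.4] [0.5764 0.0178]
scene nail_brush 0.57 [344.1 205.9] [0.7366 0.1316]
scene next_model 0.63 [205.2 194.4] [0.618  0.4222]
[0.23167774 0.58044883 0.22253811] [[ 9.28754600e-01 -3.70695148e-01  1.01706481e-07]
 [-3.70695148e-01 -9.28754600e-01 -2.86966695e-05]
 [ 1.07321765e-05  2.66144617e-05 -1.00000000e+00]] 1.2 0.08703043576096568
```

```bash
python3 -c "
import cv2
for n in 'st':
    a=cv2.imread(f'pics/{n}0.png')[130:370,150:470]; cv2.imwrite(f'pics/{n}0c.png',cv2.resize(a,(800,600),interpolation=cv2.INTER_CUBIC))"
```

```text
(no output)
```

View pics/s0c.png

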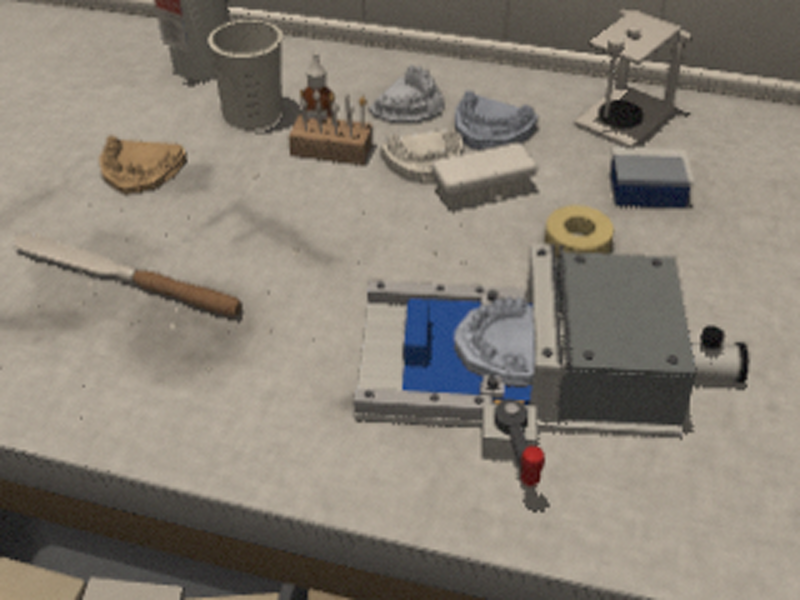

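View pics/t0c.png

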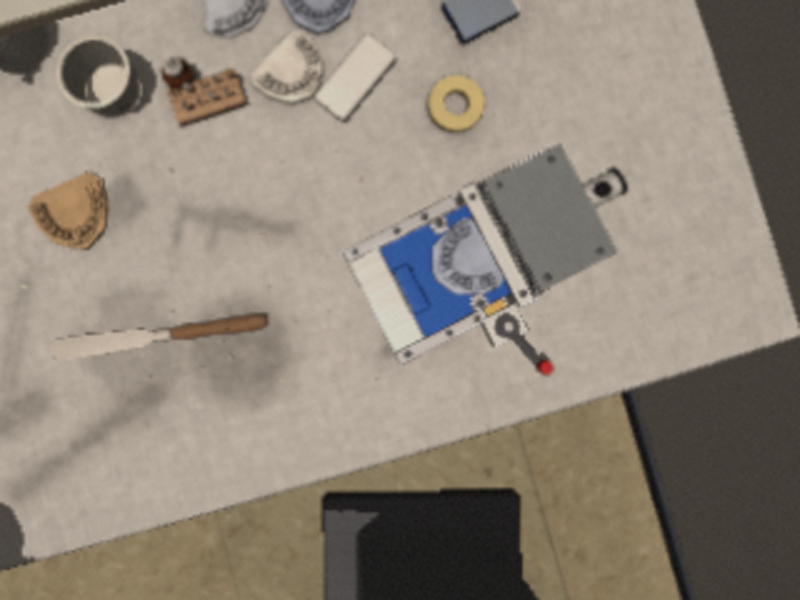

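The scene view shows the guide with the carrier partly under the hood, the red knob near full px (363,316), and the knife at left with its butt towards the guide. In the top view the butt is at about (257,258) and the knob at about (368,277). Next I fit the guide pose from the corners.

Run:
```python
from h import *
from scipy.optimize import least_squares
ct,cs=cam('top'),cam('scene')
P=lambda x,y:np.array([x/2.5+150,y/2.5+130])
obs=[(ct,P(346,256),(-.120,.061,.022)),(ct,P(402,361),(-.120,-.061,.022)),(ct,P(559,146),(.105,.061,.066)),(ct,P(616,252),(.105,-.061,.066)),
(cs,P(368,282),(-.120,.061,.022)),(cs,P(357,400),(-.120,-.061,.022)),(cs,P(678,257),(.105,.061,.066)),(cs,P(690,360),(.105,-.061,.066))]
def W(p,X): c,s=np.cos(p[2]),np.sin(p[2]); return np.array([p[0]+c*X[0]-s*X[1],p[1]+s*X[0]+c*X[1],X[2]])
def res(p): return np.concatenate([proj(c,W(p,X))[0]-u for c,u,X in obs])
best=min((least_squares(res,[.558,.0135,a],loss='soft_l1') for a in (-1.2,-.5,-2)),key=lambda q:q.cost)
p=best.x;print('guide',p,np.degrees(p[2]),np.round(best.fun.reshape(-1,2),1).tolist())
def inv(w): d=w[:2]-p[:2]; c,s=np.cos(p[2]),np.sin(p[2]); return np.array([c*d[0]+s*d[1],-s*d[0]+c*d[1]])
print('pivot',W(p,(-.014,-.074,.04)))
print('knob top',inv(at(ct,P(545,365),.054)),inv(at(cs,P(534,450),.054)))
print('carrier rear (guide)',[inv(at(ct,P(*q),.018)) for q in((381,254),(424,338))],[inv(at(cs,P(*q),.018)) for q in((405,300),(403,390))])
for n,b,k,t in((ct,(267,321),(170,334),(55,348)),(cs,(241,309),(133,273),(18,243))):
    print('knife',*[np.round(at(n,P(*q),.0085),4)[:2] for q in(b,k,t)])
for n in('top','scene'):
    c=cam(n)
    for d in vision.cut_out('knife_handle',n)[:1]:
        m=d['pixels'];ys,xs=np.nonzero(m)
        w=np.array([at(c,(x,y),.0085)[:2] for x,y in zip(xs,ys)]);mu=w.mean(0);e=np.linalg.svd(w-mu,full_matrices=False)[2][0]
        q=(w-mu)@e;print(n,d['p'],mu,e,q.min(),q.max(),(mu+e*q.min()),(mu+e*q.max()))
np.save('g.npy',p)
```

```text
guide [ 0.56302169  0.01291442 -1.11445185] -63.85338748435467 [[-1.4, -2.2], [-0.3, 1.2], [-0.4, -3.5], [1.7, 0.6], [0.2, -0.5], [-1.0, 0.9], [-0.4, -2.8], [4.8, 5.6]]
pivot [ 0.49042479 -0.00712776  0.04      ]
knob top [-0.00345402 -0.12050115] [-0.00384872 -0.11998025]
carrier rear (guide) [array([-0.08840152,  0.04110392]), array([-0.08895585, -0.04939968])] [array([-0.09144119,  0.04587538]), array([-0.08800387, -0.04401777])]
knife [0.4986 0.2219] [0.4876 0.3163] [0.4756 0.4292]
knife [0.5015 0.2224] [0.4913 0.3203] [0.4712 0.4271]
top 0.8 [0.48529853 0.34368089] [-0.12479491  0.99218256] -0.11900407753588697 0.09394486226411174 [0.50014964 0.22560712] [0.47357469 0.43689135]
scene 0.64 [0.48964435 0.32644929] [ 0.11449085 -0.9934243 ] -0.11087116731461026 0.10277866222313688 [0.47695062 0.4365914 ] [0.50141157 0.22434646]
```

Emit:
send_rows(deltas=[[0,[0.026,-0.03,-0.01],-6],[0,[0.052,-0.06,-0.02],-12],[0,[0.078,-0.09,-0.03],-18],[0,[0.104,-0.12,-0.04],-24],[0,[0.13,-0.15,-0.05],-30]])

```text
time_s: 1.92
tcp_pos: [0.3625, 0.4291, 0.1724]
tool_rot: [[0.616, -0.788, 0.0], [-0.788, -0.616, 0.001], [-0.0, -0.001, -1.0]]
wrist_force: [0.1, 0.1, -0.2]
opening: 0.0873
grip_force: 0.0
```

Emit:
send_rows(deltas=[[0,[0.026,-0.03,-0.01],-6],[0,[0.052,-0.06,-0.02],-12],[0,[0.078,-0.09,-0.03],-18],[0,[0.104,-0.12,-0.04],-24],[0,[0.132,-0.152,-0.05],-31]])

```text
time_s: 2.33
tcp_pos: [0.4934, 0.2785, 0.1228]
tool_rot: [[0.121, -0.993, 0.0], [-0.993, -0.121, 0.0], [-0.0, -0.0, -1.0]]
wrist_force: [0.0, 0.7, -0.3]
opening: 0.0867
grip_force: 0.0
```

Run:
```python
from h import *
s=readout.state();print(s['tcp_pos'],np.round(s['tool_rot'],4).tolist(),s['time_s'],s['joint_pos'],s['wrist_force'])
find(['knife_handle','knife_butt'],['wrist','top','scene'])
c=cam('wrist','w1.png')
print(proj(c,[[.4939,.2781,.0085],[.5005,.2235,.0085]]))
```

```text
[0.49336447 0.27845984 0.12282711] [[0.1212, -0.9926, 0.0004], [-0.9926, -0.1212, 0.0003], [-0.0003, -0.0005, -1.0]] 2.3333 [ 7.99841890e-01  3.77831972e-01 -2.75487429e-01  1.11945372e-04
 -9.16936854e-01 -6.78423390e-01] [ 0.01668437  0.72794327 -0.33090853]
wrist knife_handle 0.85 [276.8 207.4] [0.495  0.2781]
wrist knife_butt 0.65 [272.9 151. ] [0.5051 0.2247]
top knife_handle 0.59 [235.9 259.3] [0.4973 0.2726]
top knife_butt 0.55 [253.4 258.5] [0.4985 0.2301]
scene knife_handle 0.58 [223.2 244.7] [0.4988 0.276 ]
scene knife_handle 0.2 [361.1 275.7] [0.5585 0.0114]
scene knife_butt 0.56 [247.1 252.8] [0.504  0.2226]
[[276.78311572 204.39464213]
 [277.26921705 147.00488887]]
```

View pics/w1.png

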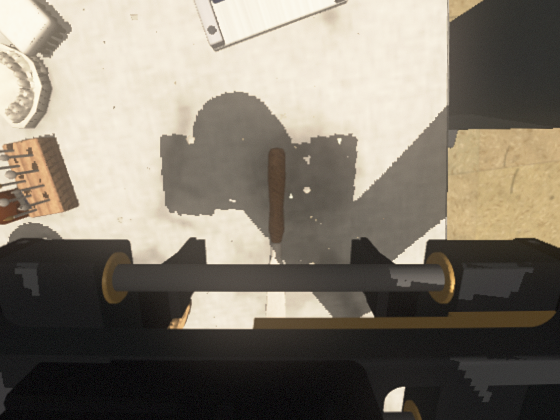

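The wrist view shows the handle lined up with the tool: butt at (277,148), neck at (274,242). I go down and grasp.

Emit:
send_rows(deltas=[[0,[0,0,-0.035],0],[0,[0,0,-0.07],0],[0,[0,0,-0.1],0],[0,[0,0,-0.115],0],[0,[0,0,-0.119],0]])

```text
time_s: 3.25
tcp_pos: [0.4902, 0.2792, 0.001]
tool_rot: [[0.127, -0.992, -0.005], [-0.992, -0.127, -0.004], [0.004, 0.005, -1.0]]
wrist_force: [-0.5, -0.6, -0.2]
opening: 0.087
grip_force: 0.0
```

Emit:
send_rows(deltas=[[120,[0,0,-0.0005],0],[255,[0,0,-0.0005],0],[255,[0,0,-0.0005],0],[255,[0,0,-0.0005],0],[255,[0,0,-0.0005],0]])

```text
time_s: 3.67
tcp_pos: [0.4929, 0.2806, 0.0048]
tool_rot: [[0.126, -0.992, 0.002], [-0.992, -0.126, 0.002], [-0.002, -0.002, -1.0]]
wrist_force: [0.1, -0.7, -0.8]
opening: 0.0614
grip_force: 0.0
```

Emit:
send_rows(deltas=[[255,[0,0,0],0],[255,[0,0,0],0],[255,[0,0,0.01],0],[255,[0,0,0.04],0],[255,[0,0,0.07],0]])

```text
time_s: 4.08
tcp_pos: [0.4917, 0.2791, 0.0738]
tool_rot: [[0.126, -0.992, -0.002], [-0.992, -0.126, -0.003], [0.002, 0.003, -1.0]]
wrist_force: [1.2, 1.1, 0.4]
opening: 0.0281
grip_force: 0.0
```

Emit:
send_rows(deltas=[[90,[0,0,0],0],[90,[0,0,0],0],[90,[0,0,0],0],[90,[0,0,0],0],[90,[0,0,0],0]])

```text
time_s: 4.5
tcp_pos: [0.4918, 0.2793, 0.0725]
tool_rot: [[0.126, -0.992, -0.002], [-0.992, -0.126, -0.002], [0.001, 0.002, -1.0]]
wrist_force: [0.6, -0.8, 0.5]
opening: 0.0525
grip_force: 0.0
```

Run:
```python
from h import *
s=readout.state();print(s['tcp_pos'],np.round(s['tool_rot'],4).tolist(),s['time_s'],s['opening'])
find(['knife_handle','knife_butt'],['wrist'])
c=cam('wrist','w2.png')
print(proj(c,[[.4939,.2781,.0085],[.5005,.2235,.0085]]))
```

```text
[0.49180904 0.27934635 0.0725054 ] [[0.1258, -0.9921, -0.0017], [-0.9921, -0.1258, -0.0016], [0.0014, 0.0019, -1.0]] 4.5 0.05246930906690012
wrist knife_handle 0.75 [274.8 223.6] [0.4945 0.2797]
wrist knife_butt 0.78 [271.8 155.3] [0.5036 0.2257]
[[276.27506439 221.48955243]
 [276.65523376 152.5777437 ]]
```

View pics/w2.png

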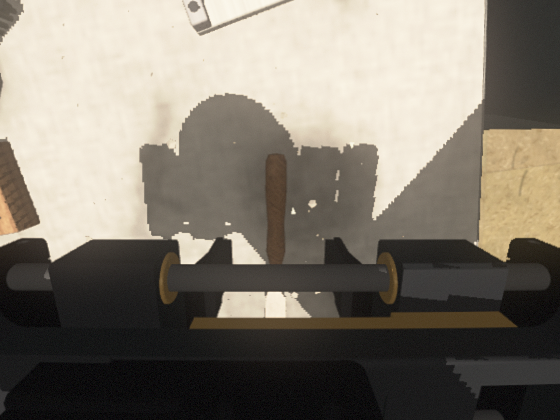

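The knife has not moved. Its handle is still centred, with the butt at (277,154).

Emit:
send_rows(deltas=[[90,[0.002,0,-0.03],0],[90,[0.002,0,-0.055],0],[90,[0.002,0,-0.066],0],[90,[0.002,0,-0.069],0],[170,[0.002,0,-0.069],0]])

```text
time_s: 5.12
tcp_pos: [0.4942, 0.2796, 0.0038]
tool_rot: [[0.126, -0.992, -0.001], [-0.992, -0.126, -0.002], [0.001, 0.001, -1.0]]
wrist_force: [0.8, -0.5, -0.2]
opening: 0.0543
grip_force: 0.0
```

Emit:
send_rows(deltas=[[255,[0,0,0],0],[255,[0,0,0],0],[255,[0,0,0],0],[255,[0,0,0],0],[255,[0,0,0],0]])

```text
time_s: 5.53
tcp_pos: [0.4947, 0.2802, 0.0053]
tool_rot: [[0.126, -0.992, 0.001], [-0.992, -0.126, 0.001], [-0.001, -0.001, -1.0]]
wrist_force: [0.2, 1.1, 0.0]
opening: 0.0241
grip_force: 0.0
```

Emit:
send_rows(deltas=[[255,[0,0,0],0],[255,[0,0,0],0],[255,[0,0,0],0],[255,[0,0,0],0],[255,[0,0,0],0]])

```text
time_s: 5.95
tcp_pos: [0.4945, 0.2801, 0.0049]
tool_rot: [[0.126, -0.992, 0.0], [-0.992, -0.126, 0.0], [-0.0, -0.0, -1.0]]
wrist_force: [-1.3, -0.9, 5.3]
opening: 0.0168
grip_force: 30.0
```

Emit:
send_rows(deltas=[[255,[0,0,0.012],0],[255,[0,0,0.045],0],[255,[-0.002,-0.03,0.055],6],[255,[-0.004,-0.065,0.055],12],[255,[-0.006,-0.095,0.055],18]])

```text
time_s: 6.37
tcp_pos: [0.4881, 0.1841, 0.06]
tool_rot: [[0.432, -0.902, 0.001], [-0.902, -0.432, 0.001], [-0.001, -0.001, -1.0]]
wrist_force: [-0.1, -0.3, -0.6]
opening: 0.0163
grip_force: 30.0
```

Emit:
send_rows(deltas=[[255,[-0.001,-0.012,0],1],[255,[-0.001,-0.018,0],1],[255,[-0.001,-0.018,0],1]])

```text
time_s: 6.62
tcp_pos: [0.4872, 0.1658, 0.0593]
tool_rot: [[0.44, -0.898, -0.001], [-0.898, -0.44, -0.0], [0.0, 0.001, -1.0]]
wrist_force: [0.9, 0.2, -0.7]
opening: 0.0172
grip_force: 30.0
```

Run:
```python
from h import *
s=readout.state();print(s['tcp_pos'],np.round(s['tool_rot'],4).tolist(),s['time_s'],s['opening'],s['wrist_force'])
find(['knife_butt','strike_face','hood_mouth','carrier_center','lever_pivot','lever_knob'],['wrist'])
c=cam('wrist','w3.png')
p=np.load('g.npy');R=np.array([[np.cos(p[2]),-np.sin(p[2])],[np.sin(p[2]),np.cos(p[2])]])
for d in ((-.0895,0,.0295),(-.12,.049,.022),(-.12,-.049,.022),(0,.049,.022),(0,-.049,.022)): print(d,proj(c,[*(p[:2]+R@d[:2]),d[2]]).round(1))
```

```text
[0.48720419 0.16584385 0.05928983] [[0.44, -0.898, -0.0005], [-0.898, -0.44, -0.0003], [0.0, 0.0006, -1.0]] 6.6167 0.017202279817172986 [ 0.92920934  0.19848902 -0.67188397]
wrist knife_butt 0.96 [277.  163.9] [0.5097 0.1217]
wrist strike_face 0.96 [280.6 117.1] [0.5214 0.0925]
wrist strike_face 0.24 [279.  256.5] [0.4806 0.1778]
wrist carrier_center 0.9 [277.6  35.2] [0.5457 0.0473]
wrist lever_pivot 0.41 [279.7 161.8] [0.5101 0.1169]
(-0.0895, 0, 0.0295) [[279.2 114. ]]
(-0.12, 0.049, 0.022) [[206.8 161.7]]
(-0.12, -0.049, 0.022) [[351.2 162.2]]
(0, 0.049, 0.022) [[195.6 -45.5]]
(0, -0.049, 0.022) [[364.  -44.9]]
```

View pics/w3.png

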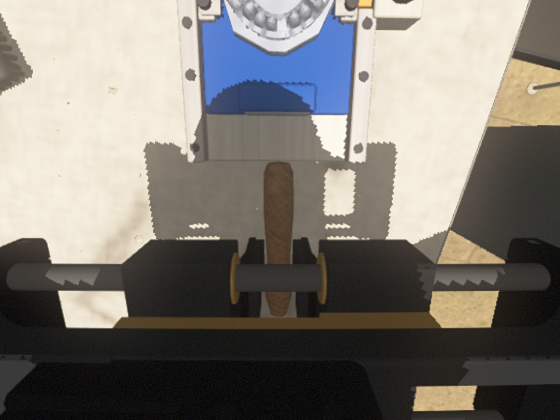

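The wrist view shows the knife butt at (278,163) on the guide's centreline. The strike face is at about row 115 and the fences are symmetric at columns 203 and 351. I lower and approach.

Emit:
send_rows(deltas=[[255,[0,0,-0.015],0],[255,[0,0,-0.033],0],[255,[0.003,-0.006,-0.033],0],[255,[0.006,-0.0125,-0.033],0],[255,[0.0075,-0.0155,-0.033],0]])

```text
time_s: 7.43
tcp_pos: [0.4957, 0.151, 0.027]
tool_rot: [[0.442, -0.897, 0.001], [-0.897, -0.442, 0.0], [0.0, -0.001, -1.0]]
wrist_force: [-1.2, -0.6, -0.7]
opening: 0.0169
grip_force: 30.0
```

Emit:
send_rows(deltas=[[255,[0.0009,-0.0018,0],0],[255,[0.0018,-0.0036,0],0],[255,[0.0026,-0.0054,0],0],[255,[0.0035,-0.0072,0],0],[255,[0.0044,-0.009,0],0]])

```text
time_s: 7.85
tcp_pos: [0.4995, 0.1425, 0.0268]
tool_rot: [[0.442, -0.897, 0.001], [-0.897, -0.442, 0.001], [-0.0, -0.001, -1.0]]
wrist_force: [-1.7, 1.8, -0.8]
opening: 0.0169
grip_force: 30.0
```

```bash
cat > st.py <<'E'
from h import *
s=readout.state();p=np.load('g.npy');u=np.array([np.cos(p[2]),np.sin(p[2])]);n=np.array([-u[1],u[0]])
d=s['tcp_pos'][:2]-p[:2];f=s['wrist_force']
print('gx %.4f gy %.4f z %.4f  Fx %.1f Fy %.1f Fz %.1f'%(d@u,d@n,s['tcp_pos'][2],f[:2]@u,f[:2]@n,f[2]),s['time_s'])
E
python3 - <<'E'
from st import *
find(['knife_butt','strike_face','carrier_center'],['wrist'])
E
```

```text
gx -0.1443 gy 0.0001 z 0.0268  Fx -2.4 Fy -0.7 Fz -0.8 7.85
wrist knife_butt 0.66 [277.9 160.4] [0.5239 0.0932]
wrist strike_face 0.93 [278.7 164.4] [0.5234 0.0933]
wrist strike_face 0.69 [273.6  64.8] [0.5477 0.0499]
wrist carrier_center 0.67 [275.  68.] [0.548 0.048]
wrist carrier_center 0.59 [277.9 255.8] [0.4969 0.1481]
```

Emit:
send_rows(deltas=[[255,[0.0007,-0.0014,0],0],[255,[0.0013,-0.0027,0],0],[255,[0.002,-0.004,0],0],[255,[0.0026,-0.0054,0],0],[255,[0.0018,-0.0036,0],0]])

```text
time_s: 8.47
tcp_pos: [0.5012, 0.1384, 0.0265]
tool_rot: [[0.442, -0.897, -0.0], [-0.897, -0.442, -0.0], [0.0, 0.0, -1.0]]
wrist_force: [0.2, -0.2, 0.2]
opening: 0.0168
grip_force: 30.0
```

Emit:
send_rows(deltas=[[255,[0.0009,-0.0018,0],0],[255,[0.0015,-0.0031,0],0],[255,[0.0022,-0.0045,0],0],[255,[0.0031,-0.0063,0],0],[255,[0.0022,-0.0045,0],0]])

```text
time_s: 8.88
tcp_pos: [0.5035, 0.1338, 0.0265]
tool_rot: [[0.442, -0.897, -0.0], [-0.897, -0.442, -0.0], [0.0, 0.0, -1.0]]
wrist_force: [-0.3, -0.1, -0.7]
opening: 0.0166
grip_force: 30.0
```

Emit:
send_rows(deltas=[[255,[0.0009,-0.0018,0],0],[255,[0.0015,-0.0031,0],0],[255,[0.0022,-0.0045,0],0],[255,[0.0031,-0.0063,0],0],[255,[0.0031,-0.0063,0],0]])

```text
time_s: 9.3
tcp_pos: [0.5066, 0.1278, 0.0265]
tool_rot: [[0.442, -0.897, 0.0], [-0.897, -0.442, -0.0], [0.0, -0.0, -1.0]]
wrist_force: [0.0, 1.2, -1.0]
opening: 0.0169
grip_force: 30.0
```

Run:
```python
from st import *
find(['strike_face'],['wrist'])
```

```text
gx -0.1280 gy -0.0001 z 0.0265  Fx -1.0 Fy 0.5 Fz -1.0 9.3
wrist strike_face 0.61 [276.4 163.1] [0.5319 0.0784]
```

Emit:
send_rows(deltas=[[255,[-0.0009,0.0018,0],0],[255,[0.0004,-0.0009,0],0],[255,[0.0013,-0.0027,0],0],[255,[0.0022,-0.0045,0],0],[255,[0.0026,-0.0054,0],0]])

```text
time_s: 9.82
tcp_pos: [0.5091, 0.1225, 0.0265]
tool_rot: [[0.442, -0.897, 0.0], [-0.897, -0.442, 0.0], [-0.0, -0.0, -1.0]]
wrist_force: [-1.9, 2.2, -0.7]
opening: 0.0165
grip_force: 30.0
```

Emit:
send_rows(deltas=[[255,[-0.0009,0.0018,0],0],[255,[0,0,0],0],[255,[0.0004,-0.0009,0],0],[255,[0.0009,-0.0018,0],0],[255,[0.0009,-0.0018,0],0]])

```text
time_s: 10.23
tcp_pos: [0.51, 0.1208, 0.0265]
tool_rot: [[0.442, -0.897, 0.0], [-0.897, -0.442, 0.0], [-0.0, -0.0, -1.0]]
wrist_force: [-0.5, 0.8, 0.5]
opening: 0.0165
grip_force: 30.0
```

Emit:
send_rows(deltas=[[255,[-0.0009,0.0018,0],0],[255,[0,0,0],0],[255,[0.0003,-0.0006,0],0],[255,[0.0006,-0.0012,0],0],[255,[0.0006,-0.0012,0],0]])

```text
time_s: 10.65
tcp_pos: [0.5105, 0.1196, 0.0265]
tool_rot: [[0.442, -0.897, -0.0], [-0.897, -0.442, 0.0], [-0.0, -0.0, -1.0]]
wrist_force: [-0.3, -0.1, 0.1]
opening: 0.0166
grip_force: 30.0
```

Emit:
send_rows(deltas=[[255,[-0.0009,0.0018,0],0],[255,[0,0,0],0],[255,[0.0003,-0.0006,0],0],[255,[0.0006,-0.0012,0],0],[255,[0.0006,-0.0012,0],0]])

```text
time_s: 11.07
tcp_pos: [0.5111, 0.1184, 0.0265]
tool_rot: [[0.442, -0.897, 0.0], [-0.897, -0.442, 0.0], [-0.0, -0.0, -1.0]]
wrist_force: [-0.8, 1.1, -0.3]
opening: 0.0166
grip_force: 30.0
```

Emit:
send_rows(deltas=[[255,[-0.0009,0.0018,0],0],[255,[0,0,0],0],[255,[0.0003,-0.0006,0],0],[255,[0.0006,-0.0012,0],0],[255,[0.0006,-0.0012,0],0]])

```text
time_s: 11.48
tcp_pos: [0.5117, 0.1172, 0.0265]
tool_rot: [[0.442, -0.897, 0.0], [-0.897, -0.442, 0.0], [-0.0, -0.0, -1.0]]
wrist_force: [-1.0, 0.9, 0.9]
opening: 0.0167
grip_force: 30.0
```

Emit:
send_rows(deltas=[[255,[-0.0009,0.0018,0],0],[255,[0,0,0],0],[255,[0.0003,-0.0006,0],0],[255,[0.0006,-0.0012,0],0],[255,[0.0006,-0.0012,0],0]])

```text
time_s: 11.9
tcp_pos: [0.5123, 0.116, 0.0265]
tool_rot: [[0.442, -0.897, 0.0], [-0.897, -0.442, 0.0], [-0.0, -0.0, -1.0]]
wrist_force: [-0.4, 1.1, 0.1]
opening: 0.0165
grip_force: 30.0
```

Emit:
send_rows(deltas=[[255,[-0.0009,0.0018,0],0],[255,[0,0,0],0],[255,[0.0003,-0.0006,0],0],[255,[0.0006,-0.0012,0],0],[255,[0.0006,-0.0012,0],0]])

```text
time_s: 12.32
tcp_pos: [0.5129, 0.1148, 0.0265]
tool_rot: [[0.442, -0.897, 0.0], [-0.897, -0.442, 0.0], [-0.0, -0.0, -1.0]]
wrist_force: [-0.4, 2.5, -0.7]
opening: 0.0167
grip_force: 30.0
```

Emit:
send_rows(deltas=[[255,[-0.0009,0.0018,0],0],[255,[0,0,0],0],[255,[0.0003,-0.0006,0],0],[255,[0.0006,-0.0012,0],0],[255,[0.0006,-0.0012,0],0]])

```text
time_s: 12.73
tcp_pos: [0.5135, 0.1136, 0.0265]
tool_rot: [[0.442, -0.897, 0.0], [-0.897, -0.442, 0.0], [-0.0, -0.0, -1.0]]
wrist_force: [-1.3, 0.7, 0.2]
opening: 0.0167
grip_force: 30.0
```

Emit:
send_rows(deltas=[[255,[-0.0009,0.0018,0],0],[255,[0,0,0],0],[255,[0.0003,-0.0006,0],0],[255,[0.0006,-0.0012,0],0],[255,[0.0006,-0.0012,0],0]])

```text
time_s: 13.15
tcp_pos: [0.5141, 0.1124, 0.0265]
tool_rot: [[0.442, -0.897, 0.0], [-0.897, -0.442, 0.0], [-0.0, -0.0, -1.0]]
wrist_force: [-1.6, 1.1, -0.6]
opening: 0.0164
grip_force: 30.0
```

Emit:
send_rows(deltas=[[255,[-0.0009,0.0018,0],0],[255,[0,0,0],0],[255,[0.0003,-0.0006,0],0],[255,[0.0006,-0.0012,0],0],[255,[0.0006,-0.0012,0],0]])

```text
time_s: 13.57
tcp_pos: [0.5147, 0.1112, 0.0265]
tool_rot: [[0.442, -0.897, -0.0], [-0.897, -0.442, 0.0], [-0.0, -0.0, -1.0]]
wrist_force: [-1.1, 0.9, 0.2]
opening: 0.0166
grip_force: 30.0
```

Emit:
send_rows(deltas=[[255,[-0.0009,0.0018,0],0],[255,[0,0,0],0],[255,[0.0003,-0.0006,0],0],[255,[0.0006,-0.0012,0],0],[255,[0.0006,-0.0012,0],0]])

```text
time_s: 13.98
tcp_pos: [0.5153, 0.11, 0.0265]
tool_rot: [[0.442, -0.897, 0.0], [-0.897, -0.442, 0.0], [-0.0, -0.0, -1.0]]
wrist_force: [-0.1, 0.9, 0.5]
opening: 0.0167
grip_force: 30.0
```

Emit:
send_rows(deltas=[[255,[-0.0009,0.0018,0],0],[255,[0,0,0],0],[255,[0.0003,-0.0006,0],0],[255,[0.0006,-0.0012,0],0],[255,[0.0006,-0.0012,0],0]])

```text
time_s: 14.4
tcp_pos: [0.5159, 0.1088, 0.0265]
tool_rot: [[0.442, -0.897, 0.0], [-0.897, -0.442, 0.0], [-0.0, -0.0, -1.0]]
wrist_force: [-1.3, 1.9, 0.2]
opening: 0.0164
grip_force: 30.0
```

Run:
```python
from st import *
find(['strike_face','knife_butt'],['wrist'])
```

```text
gx -0.1069 gy -0.0000 z 0.0265  Fx -2.3 Fy -0.3 Fz 0.2 14.4
wrist strike_face 0.72 [278.9 164.1] [0.5398 0.0593]
wrist knife_butt 0.88 [278.8 159.6] [0.5401 0.0588]
```

Emit:
send_rows(deltas=[[255,[-0.0009,0.0018,0],0],[255,[0,0,0],0],[255,[0.0003,-0.0006,0],0],[255,[0.0006,-0.0012,0],0],[255,[0.0006,-0.0012,0],0]])

```text
time_s: 14.97
tcp_pos: [0.5165, 0.1076, 0.0265]
tool_rot: [[0.442, -0.897, -0.0], [-0.897, -0.442, 0.0], [-0.0, -0.0, -1.0]]
wrist_force: [-1.2, 1.0, -0.8]
opening: 0.0168
grip_force: 30.0
```

Emit:
send_rows(deltas=[[255,[-0.0009,0.0018,0],0],[255,[0,0,0],0],[255,[0.0003,-0.0006,0],0],[255,[0.0006,-0.0012,0],0],[255,[0.0006,-0.0012,0],0]])

```text
time_s: 15.38
tcp_pos: [0.5171, 0.1064, 0.0265]
tool_rot: [[0.442, -0.897, 0.0], [-0.897, -0.442, 0.0], [-0.0, -0.0, -1.0]]
wrist_force: [-0.8, 0.6, -0.2]
opening: 0.0169
grip_force: 30.0
```

Emit:
send_rows(deltas=[[255,[-0.0009,0.0018,0],0],[255,[0,0,0],0],[255,[0.0003,-0.0006,0],0],[255,[0.0006,-0.0012,0],0],[255,[0.0006,-0.0012,0],0]])

```text
time_s: 15.8
tcp_pos: [0.5177, 0.1052, 0.0265]
tool_rot: [[0.442, -0.897, -0.0], [-0.897, -0.442, 0.0], [-0.0, -0.0, -1.0]]
wrist_force: [-0.6, 0.8, -0.1]
opening: 0.0166
grip_force: 30.0
```

Emit:
send_rows(deltas=[[255,[-0.0009,0.0018,0],0],[255,[0,0,0],0],[255,[0.0003,-0.0006,0],0],[255,[0.0006,-0.0012,0],0],[255,[0.0006,-0.0012,0],0]])

```text
time_s: 16.22
tcp_pos: [0.5183, 0.104, 0.0265]
tool_rot: [[0.442, -0.897, -0.0], [-0.897, -0.442, 0.0], [-0.0, -0.0, -1.0]]
wrist_force: [-1.3, 1.2, -0.8]
opening: 0.0164
grip_force: 30.0
```

Emit:
send_rows(deltas=[[255,[-0.0009,0.0018,0],0],[255,[0,0,0],0],[255,[0.0003,-0.0006,0],0],[255,[0.0006,-0.0012,0],0],[255,[0.0006,-0.0012,0],0]])

```text
time_s: 16.63
tcp_pos: [0.5189, 0.1028, 0.0265]
tool_rot: [[0.442, -0.897, -0.0], [-0.897, -0.442, 0.0], [-0.0, 0.0, -1.0]]
wrist_force: [-0.6, 1.3, -0.1]
opening: 0.0164
grip_force: 30.0
```

Emit:
send_rows(deltas=[[255,[-0.0009,0.0018,0],0],[255,[0,0,0],0],[255,[0.0003,-0.0006,0],0],[255,[0.0006,-0.0012,0],0],[255,[0.0006,-0.0012,0],0]])

```text
time_s: 17.05
tcp_pos: [0.5195, 0.1016, 0.0265]
tool_rot: [[0.442, -0.897, -0.0], [-0.897, -0.442, 0.0], [-0.0, -0.0, -1.0]]
wrist_force: [-1.0, 1.6, -0.0]
opening: 0.0168
grip_force: 30.0
```

Emit:
send_rows(deltas=[[255,[-0.0009,0.0018,0],0],[255,[0,0,0],0],[255,[0.0003,-0.0006,0],0],[255,[0.0006,-0.0012,0],0],[255,[0.0006,-0.0012,0],0]])

```text
time_s: 17.47
tcp_pos: [0.5201, 0.1004, 0.0265]
tool_rot: [[0.442, -0.897, -0.0], [-0.897, -0.442, 0.0], [-0.0, -0.0, -1.0]]
wrist_force: [-0.9, 0.8, 0.6]
opening: 0.0165
grip_force: 30.0
```

Emit:
send_rows(deltas=[[255,[-0.0009,0.0018,0],0],[255,[0,0,0],0],[255,[0.0003,-0.0006,0],0],[255,[0.0006,-0.0012,0],0],[255,[0.0006,-0.0012,0],0]])

```text
time_s: 17.88
tcp_pos: [0.5207, 0.0992, 0.0265]
tool_rot: [[0.442, -0.897, -0.0], [-0.897, -0.442, 0.0], [-0.0, -0.0, -1.0]]
wrist_force: [-0.2, 0.3, -1.0]
opening: 0.0167
grip_force: 30.0
```

Emit:
send_rows(deltas=[[255,[-0.0009,0.0018,0],0],[255,[0,0,0],0],[255,[0.0003,-0.0006,0],0],[255,[0.0006,-0.0012,0],0],[255,[0.0006,-0.0012,0],0]])

```text
time_s: 18.3
tcp_pos: [0.5213, 0.098, 0.0265]
tool_rot: [[0.442, -0.897, -0.0], [-0.897, -0.442, 0.0], [-0.0, 0.0, -1.0]]
wrist_force: [-0.8, 0.9, -0.1]
opening: 0.0167
grip_force: 30.0
```

Emit:
send_rows(deltas=[[255,[-0.0009,0.0018,0],0],[255,[0,0,0],0],[255,[0.0003,-0.0006,0],0],[255,[0.0006,-0.0012,0],0],[255,[0.0006,-0.0012,0],0]])

```text
time_s: 18.72
tcp_pos: [0.5214, 0.0979, 0.0265]
tool_rot: [[0.442, -0.897, -0.0], [-0.897, -0.442, 0.001], [-0.001, -0.0, -1.0]]
wrist_force: [-3.7, 7.7, 0.5]
opening: 0.0164
grip_force: 30.0
```

Run:
```python
from st import *
find(['strike_face','knife_butt'],['wrist'])
cam('wrist','w4.png')
```

```text
gx -0.0946 gy 0.0001 z 0.0265  Fx -8.5 Fy 0.1 Fz 0.5 18.7167
wrist strike_face 0.97 [276.1 162.4] [0.5471 0.0482]
wrist knife_butt 0.89 [275.  163.1] [0.5468 0.0508]
```

View pics/w4.png

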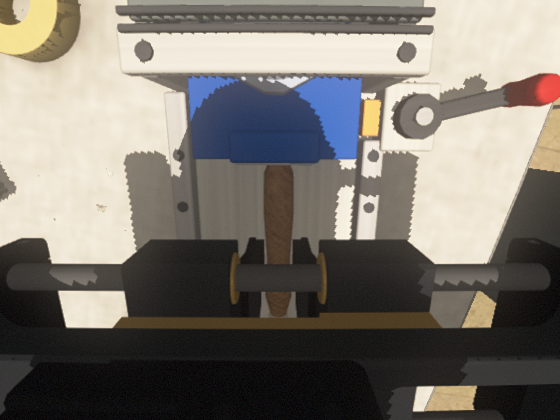

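The wrist view shows the butt on the block at (278,163) and the carrier mostly under the hood. The last tap stalled at 8.5 N, so the carrier should be at the stop. I give one light confirming tap and then back off.

Emit:
send_rows(deltas=[[255,[-0.0009,0.0018,0],0],[255,[-0.0004,0.0009,0],0],[255,[0,0,0],0],[255,[0.0002,-0.0004,0],0],[255,[0.0002,-0.0004,0],0]])

```text
time_s: 19.33
tcp_pos: [0.5216, 0.0979, 0.0265]
tool_rot: [[0.442, -0.897, -0.0], [-0.897, -0.442, 0.002], [-0.002, -0.001, -1.0]]
wrist_force: [-5.5, 9.7, 1.5]
opening: 0.0167
grip_force: 30.0
```

Emit:
send_rows(deltas=[[255,[-0.008,0.016,0],0],[255,[-0.022,0.045,0],0],[255,[-0.031,0.063,0.01],0],[255,[-0.034,0.095,0.02],-6],[255,[-0.032,0.13,0.02],-12]])

```text
time_s: 19.75
tcp_pos: [0.4899, 0.2267, 0.0482]
tool_rot: [[0.24, -0.971, 0.001], [-0.971, -0.24, 0.001], [-0.0, -0.002, -1.0]]
wrist_force: [1.5, 1.4, -0.3]
opening: 0.0167
grip_force: 30.0
```

Emit:
send_rows(deltas=[[255,[0.002,0.035,0],-7],[255,[0.004,0.053,-0.01],-7],[255,[0.004,0.053,-0.025],-7],[255,[0.004,0.053,-0.034],-7],[255,[0.004,0.053,-0.038],-7]])

```text
time_s: 20.17
tcp_pos: [0.4931, 0.2781, 0.0067]
tool_rot: [[0.126, -0.992, -0.003], [-0.992, -0.126, -0.003], [0.002, 0.003, -1.0]]
wrist_force: [0.3, 0.2, -0.4]
opening: 0.0164
grip_force: 30.0
```

Emit:
send_rows(deltas=[[255,[0,0,-0.001],0],[255,[0,0,-0.002],0],[255,[0,0,-0.002],0]])

```text
time_s: 20.42
tcp_pos: [0.4945, 0.2789, 0.0069]
tool_rot: [[0.125, -0.992, 0.0], [-0.992, -0.125, 0.0], [-0.0, -0.0, -1.0]]
wrist_force: [-0.1, -0.3, -0.7]
opening: 0.0169
grip_force: 30.0
```

Emit:
send_rows(deltas=[[255,[0,0,-0.0007],0],[255,[0,0,-0.0014],0],[255,[0,0,-0.002],0],[255,[0,0,-0.002],0]])

```text
time_s: 20.75
tcp_pos: [0.4944, 0.2794, 0.0049]
tool_rot: [[0.126, -0.992, 0.001], [-0.992, -0.126, 0.0], [-0.0, -0.001, -1.0]]
wrist_force: [0.2, -1.5, 1.2]
opening: 0.0169
grip_force: 30.0
```

Emit:
send_rows(deltas=[[255,[0,0,-0.0005],0],[255,[0,0,-0.0005],0]])

```text
time_s: 20.92
tcp_pos: [0.4943, 0.2794, 0.0049]
tool_rot: [[0.126, -0.992, 0.001], [-0.992, -0.126, 0.0], [0.0, -0.001, -1.0]]
wrist_force: [-0.5, -1.0, 4.4]
opening: 0.0167
grip_force: 30.0
```

Emit:
send_rows(deltas=[[180,[0,0,0],0],[110,[0,0,0],0],[100,[0,0,0],0],[100,[0,0,0],0],[100,[0,0,0],0]])

```text
time_s: 21.33
tcp_pos: [0.494, 0.2794, 0.0038]
tool_rot: [[0.126, -0.992, -0.0], [-0.992, -0.126, -0.0], [0.0, 0.0, -1.0]]
wrist_force: [1.1, 0.2, 0.4]
opening: 0.042
grip_force: 0.0
```

Emit:
send_rows(deltas=[[100,[0,0,0.002],0],[100,[0,0,0.015],0],[100,[0,0,0.045],0],[255,[0,0,0.085],0],[255,[0,0,0.115],0]])

```text
time_s: 21.75
tcp_pos: [0.4945, 0.2796, 0.1214]
tool_rot: [[0.127, -0.992, 0.001], [-0.992, -0.127, 0.0], [-0.0, -0.001, -1.0]]
wrist_force: [0.8, 0.2, 0.1]
opening: 0.046
grip_force: 0.0
```

Run:
```python
from st import *
find(['lever_knob','lever_pivot','strike_face'],['scene','top'])
find(['knife_butt'],['wrist'])
s=readout.state();print(s['tcp_pos'],s['opening'],s['joint_pos'])
W=lambda x,y:(p[:2]+x*u+y*n)
print('pivot',W(-.014,-.074))
for a in (0.1,.22,.35,.7,1.1,1.45):
  k=np.array([-.014+.05*np.sin(a),-.074-.05*np.cos(a)]);print(a,W(*k).round(4),(u*np.cos(a)+n*np.sin(a)).round(3))
cam('scene','s1.png')
```

```text
gx -0.2696 gy 0.0560 z 0.1214  Fx 0.2 Fy 0.8 Fz 0.1 21.75
scene lever_knob 0.7 [360.1 315.2] [ 0.4525 -0.0324]
scene lever_pivot 0.65 [354.6 290.5] [ 0.4944 -0.0033]
scene strike_face 0.97 [337.2 264.7] [0.5426 0.0524]
top lever_knob 0.74 [366.  275.6] [ 0.4534 -0.0355]
top lever_knob 0.32 [341.  233.4] [0.5538 0.0206]
top lever_pivot 0.58 [354.  259.3] [ 0.4923 -0.0083]
top strike_face 0.74 [328.8 237. ] [0.5463 0.0484]
wrist knife_butt 0.78 [277.  147.4] [0.5017 0.2207]
[0.49360554 0.27897904 0.1177004 ] 0.007677278122586687 [ 8.00101179e-01  3.85767017e-01 -2.77841835e-01 -8.50845234e-05
 -9.09864199e-01 -6.73699049e-01]
pivot [ 0.49042479 -0.00712776]
0.1 [ 0.448  -0.0335] [ 0.528 -0.849]
0.22 [ 0.4514 -0.0384] [ 0.626 -0.78 ]
0.35 [ 0.4558 -0.0432] [ 0.722 -0.692]
0.7 [ 0.4703 -0.0529] [ 0.915 -0.403]
1.1 [ 0.4897 -0.0571] [ 1.    -0.014]
1.45 [ 0.5069 -0.0543] [0.944 0.329]
```

View pics/s1.png

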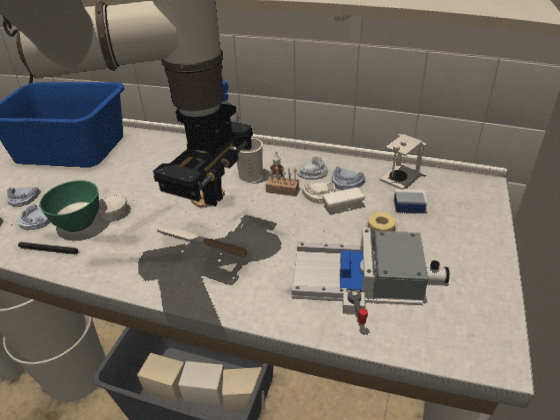

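The scene view shows the knife lying on the worktop (butt about (245,252)), the carrier under the hood, and the knob at (363,315). I now go behind the knob with the fingers closed.

Emit:
send_rows(deltas=[[255,[-0.008,-0.034,0],4],[255,[-0.016,-0.068,0],8],[255,[-0.024,-0.102,0],12],[255,[-0.032,-0.136,0],16],[255,[-0.04,-0.17,0],20]])

```text
time_s: 22.72
tcp_pos: [0.4533, 0.1079, 0.1186]
tool_rot: [[0.461, -0.887, -0.001], [-0.887, -0.461, -0.001], [0.0, 0.001, -1.0]]
wrist_force: [1.4, -1.4, 0.2]
opening: 0.0003
grip_force: 0.0
```

Emit:
send_rows(deltas=[[255,[-0.007,-0.03,0],3],[255,[-0.014,-0.06,0],6],[255,[-0.021,-0.09,0],8],[255,[-0.028,-0.109,0],9],[255,[-0.028,-0.109,-0.02],9]])

```text
time_s: 23.13
tcp_pos: [0.4266, -0.0016, 0.1011]
tool_rot: [[0.589, -0.808, 0.005], [-0.808, -0.589, 0.001], [0.002, -0.005, -1.0]]
wrist_force: [0.8, 0.4, -0.2]
opening: 0.0005
grip_force: 0.0
```

Run:
```python
from st import *
s=readout.state();X=s['tcp_pos'];yaw=np.degrees(np.arctan2(s['tool_rot'][1][0],s['tool_rot'][0][0]));print(X,yaw,s['opening'],s['joint_pos'])
find(['lever_knob','lever_pivot'],['wrist'])
W=lambda x,y:(p[:2]+x*u+y*n)
for a in (.0,.18,.4,.6,.8,1.0,1.2,1.35,1.45,1.5):
  k=W(-.014+.05*np.sin(a),-.074-.05*np.cos(a));t=u*np.cos(a)+n*np.sin(a)
  print(a,(k-.018*t).round(4),'yaw',np.degrees(np.arctan2(t[1],t[0])).round(1))
```

```text
gx -0.0470 gy -0.1288 z 0.1011  Fx -0.0 Fy 0.9 Fz -0.2 23.1333
[ 0.42664994 -0.00162565  0.10112643] -53.88722663761136 0.0005477746735471579 [ 0.38061621  0.18806213 -0.63078203  0.00099323 -0.74650662  0.24894844]
wrist lever_knob 0.67 [279.6 167.5] [ 0.4529 -0.0393]
wrist lever_pivot 0.61 [214.8 174.5] [ 0.49   -0.0055]
0.0 [ 0.4376 -0.013 ] yaw -63.9
0.18 [ 0.4395 -0.0224] yaw -53.5
0.4 [ 0.4441 -0.0331] yaw -40.9
0.6 [ 0.4502 -0.0418] yaw -29.5
0.8 [ 0.4578 -0.0491] yaw -18.0
1.0 [ 0.4668 -0.0547] yaw -6.6
1.2 [ 0.4768 -0.0585] yaw 4.9
1.35 [ 0.4846 -0.0599] yaw 13.5
1.45 [ 0.4899 -0.0603] yaw 19.2
1.5 [ 0.4925 -0.0602] yaw 22.1
```

Emit:
send_rows(deltas=[[255,[0,0,-0.03],0],[255,[0,0,-0.055],0],[255,[0,0,-0.065],0],[255,[0.006,-0.01,-0.065],0],[255,[0.011,-0.017,-0.065],0]])

```text
time_s: 23.7
tcp_pos: [0.4377, -0.0161, 0.0337]
tool_rot: [[0.593, -0.805, -0.001], [-0.805, -0.593, -0.001], [-0.0, 0.001, -1.0]]
wrist_force: [0.6, 0.5, 0.7]
opening: 0.0002
grip_force: 0.0
```

Emit:
send_rows(deltas=[[255,[0.002,-0.004,0],0],[255,[0.004,-0.009,0],6],[255,[0.0065,-0.0145,0],13],[255,[0.0095,-0.019,0],19],[255,[0.0125,-0.023,0],25]])

```text
time_s: 24.12
tcp_pos: [0.4502, -0.0394, 0.0347]
tool_rot: [[0.879, -0.477, 0.001], [-0.477, -0.879, 0.001], [0.001, -0.001, -1.0]]
wrist_force: [-0.2, 2.1, -0.8]
opening: 0.0006
grip_force: 0.7
```

Emit:
send_rows(deltas=[[255,[0.0035,-0.0045,0],6],[255,[0.0075,-0.009,0],12],[255,[0.0118,-0.0122,0],17.5],[255,[0.0163,-0.015,0],23],[255,[0.021,-0.0172,0],28.5]])

```text
time_s: 24.53
tcp_pos: [0.4711, -0.0565, 0.0347]
tool_rot: [[1.0, -0.0, 0.001], [-0.0, -1.0, 0.001], [0.001, -0.001, -1.0]]
wrist_force: [-1.8, 3.1, 0.3]
opening: 0.0006
grip_force: 1.2
```

Run:
```python
from st import *
find(['lever_knob'],['scene','top','wrist'])
s=readout.state();print(s['tcp_pos'])
```

```text
gx 0.0218 gy -0.1131 z 0.0347  Fx -3.6 Fy -0.2 Fz 0.3 24.5333
scene lever_knob 0.5 [379.7 304.6] [ 0.4874 -0.0506]
wrist lever_knob 0.68 [275.4 226. ] [ 0.4914 -0.056 ]
[ 0.47071293 -0.0566767   0.03436174]
```

Emit:
send_rows(deltas=[[255,[0.005,-0.0015,0],6],[255,[0.01,-0.0025,0],12],[255,[0.0145,-0.003,0],16],[255,[0.0175,-0.003,0],19],[255,[0.0175,-0.003,0],19]])

```text
time_s: 25.25
tcp_pos: [0.4874, -0.0601, 0.0339]
tool_rot: [[0.947, 0.321, -0.002], [0.321, -0.947, -0.001], [-0.002, -0.0, -1.0]]
wrist_force: [-2.0, -0.8, -0.2]
opening: 0.0008
grip_force: 0.6
```

Run:
```python
from st import *
find(['lever_knob'],['wrist','scene'])
```

```text
gx 0.0322 gy -0.1000 z 0.0339  Fx -0.1 Fy -2.1 Fz -0.2 25.25
wrist lever_knob 0.84 [276.2 229.3] [ 0.5047 -0.054 ]
wrist lever_knob 0.31 [219.8  82. ] [ 0.5686 -0.0029]
scene lever_knob 0.56 [383.8 297. ] [ 0.5053 -0.0502]
scene lever_knob 0.22 [341.9 207.5] [0.6821 0.1125]
```

Emit:
send_rows(deltas=[[255,[0.001,0.0003,0],0],[255,[0.002,0.0007,0],0],[255,[0.002,0.0007,0],0]])

```text
time_s: 25.7
tcp_pos: [0.4899, -0.0592, 0.0339]
tool_rot: [[0.947, 0.321, -0.001], [0.321, -0.947, -0.0], [-0.001, 0.0, -1.0]]
wrist_force: [-1.1, -2.4, -0.7]
opening: 0.0003
grip_force: 1.1
```

Emit:
send_rows(deltas=[[255,[0.001,0.0003,0],0],[255,[0.002,0.0007,0],0],[255,[0.002,0.0007,0],0]])

```text
time_s: 25.95
tcp_pos: [0.4919, -0.0585, 0.0339]
tool_rot: [[0.947, 0.321, -0.001], [0.321, -0.947, -0.0], [-0.001, -0.0, -1.0]]
wrist_force: [-1.5, -2.0, 0.3]
opening: 0.0006
grip_force: 1.4
```

Emit:
send_rows(deltas=[[255,[0.001,0.0003,0],0],[255,[0.002,0.0007,0],0],[255,[0.002,0.0007,0],0]])

```text
time_s: 26.2
tcp_pos: [0.4921, -0.0584, 0.0337]
tool_rot: [[0.947, 0.321, -0.005], [0.321, -0.947, -0.001], [-0.005, -0.0, -1.0]]
wrist_force: [-5.0, -4.6, 3.0]
opening: 0.0003
grip_force: 3.1
```

Emit:
send_rows(deltas=[[255,[0.0005,0.0002,0],0],[255,[0.001,0.0003,0],0],[255,[0.001,0.0003,0],0]])

```text
time_s: 26.45
tcp_pos: [0.4922, -0.0584, 0.0337]
tool_rot: [[0.947, 0.321, -0.006], [0.321, -0.947, -0.001], [-0.007, -0.001, -1.0]]
wrist_force: [-6.6, -5.0, 3.6]
opening: 0.0008
grip_force: 3.8
```

Emit:
send_rows(deltas=[[255,[-0.006,-0.002,0],0],[255,[-0.03,-0.01,0],0],[255,[-0.04,-0.013,0.02],0],[255,[-0.04,-0.013,0.055],0],[255,[-0.04,-0.013,0.09],0]])

```text
time_s: 26.87
tcp_pos: [0.4551, -0.0701, 0.1249]
tool_rot: [[0.947, 0.322, 0.001], [0.322, -0.947, 0.0], [0.001, 0.0, -1.0]]
wrist_force: [0.2, -0.6, 0.5]
opening: 0.0004
grip_force: 0.0
```

Emit:
send_rows(deltas=[[255,[0,0.03,0.02],0],[255,[0,0.065,0.04],0],[255,[0,0.1,0.05],0],[255,[0,0.13,0.05],0],[255,[0,0.16,0.05],0]])

```text
time_s: 27.28
tcp_pos: [0.4567, 0.0927, 0.176]
tool_rot: [[0.947, 0.322, 0.007], [0.322, -0.947, 0.004], [0.008, -0.002, -1.0]]
wrist_force: [0.9, 0.0, -0.7]
opening: 0.0005
grip_force: 0.0
```

Run:
```python
from st import *
find(['lever_knob','strike_face'],['scene','top','wrist'])
cam('scene','s2.png');c=cam('top','t2.png')
a=cv2.imread('pics/t2.png')[130:370,150:470]; b=cv2.imread('pics/s2.png')[180:360,130:470]
cv2.imwrite('pics/f.png',np.vstack([cv2.resize(a,(640,300*640//640)),cv2.resize(b,(640,300))]))
```

```text
gx -0.1185 gy -0.0603 z 0.1760  Fx 0.4 Fy 0.9 Fz -0.7 27.2833
scene lever_knob 0.98 [383. 296.] [ 0.5066 -0.0483]
scene strike_face 0.67 [338.7 264.5] [0.5444 0.0503]
scene strike_face 0.56 [246.7 251.1] [0.4902 0.2116]
top lever_knob 0.56 [372.2 248.8] [ 0.5159 -0.0523]
top strike_face 0.71 [328.7 239.2] [0.541  0.0488]
wrist lever_knob 0.9 [427.2 194.7] [ 0.5142 -0.0555]
wrist strike_face 0.91 [347.8 129.1] [0.5493 0.0457]
wrist strike_face 0.47 [171.5 118.5] [0.5018 0.2181]
```

View pics/f.png

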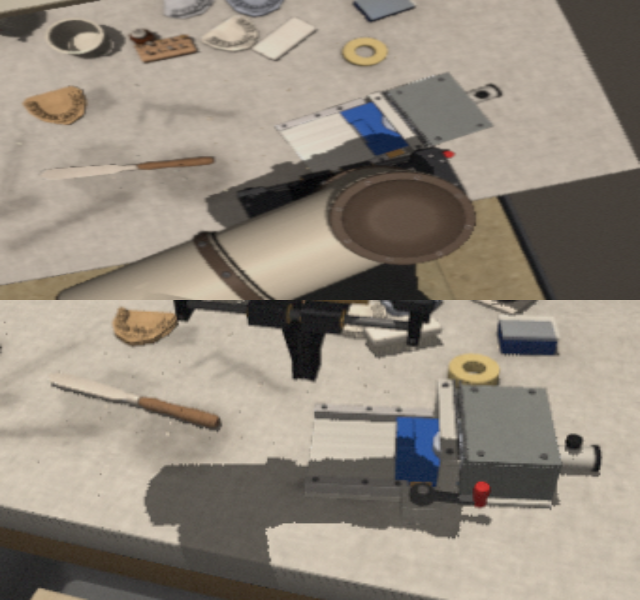

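The view shows the lever lying along the hood with the red knob at its side. The carrier is still in place, the knife lies on the bare top, and the bystanders are untouched.

```bash
python3 -c "
from workcell import job
print(job.hand_in())"
```

```text
the job is handed in; nothing more can be done
None
```

The carrier was tapped home to the depth stop (peak push about 11 N against the 25 N limit), the clamp lever is closed to its end, the knife is laid on the bare worktop, the brush and spare model were left alone, and the job is handed in at about 27 s.

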